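# Empty the parts pot and sort its metal parts

## Task

Lift the pot by its arch handle, tip all three metal parts out of it into the flat grey tray, and stand the empty pot upright again where it stood. Then sort the parts from the tray: the two square bars go into the long cardboard box, the big hexagonal nut into the square cardboard box. Leave the scraper, the tape roll and the pen cup alone.

Things in the scene. Friction and masses are not known exactly. Their poses are not given: they have to be found in the camera images.
- pot: Loose open aluminium pot, slightly conical, polished inside, 95 mm high, outer diameter 120 mm at the base, 148 mm at the rim, walls 4 mm, floor 5 mm, 0.12 to 0.2 kg empty. z is its axis, origin at the centre of its underside. Starts upright on the bench with the parts inside. Pours to its +x or -x side when turned about its y axis; the parts slide out at about 110 degrees from upright.
- pot_handle (a point): Middle of the pot's rigid arch handle, 165 mm above the pot's base, 70 mm above its rim; axes as pot. The handle is a straight eight-sided bar along y across the mouth, 126 mm long, 26 mm across its flats (they face +-x, +-z and 45 degrees between), on two flat uprights (18 x 5 mm) at y = +-65 mm on the rim. Grip it hard (about 60 N), or the loaded pot swings round the bar.
- bar_a: Square length of slotted aluminium profile, 30 x 30 x 68 mm, about 0.045 kg. Its long axis is its z, its flat sides face x and y; origin at the centre of one end. May come to lie on any side.
- bar_a_center (a point): middle of bar_a
- bar_b: Second bar, the same as bar_a.
- bar_b_center (a point): middle of bar_b
- nut: Big plain aluminium hexagonal nut, 55 mm across flats (one flat faces its +x), 63 mm across corners, 26 mm thick, hole about 32 mm wide, about 0.07 kg. z is the axis of its hole; origin at the centre of its underside. May come to lie on either face or stand on a flat.
- nut_center (a point): middle of the nut, in the centre of its hole
- tray: Flat grey plastic tray fixed to the bench, 260 mm (x) by 300 mm (y), walls 16 mm high and 5 mm thick, floor 5 mm thick; origin at the centre of its underside.
- long_box: Open long cardboard box fixed to the bench, 180 mm (x) by 104 mm (y), 45 mm high, walls and floor 5 mm; origin at the centre of its underside. For the bars.
- square_box: Open square cardboard box fixed to the bench, 130 by 130 mm, 45 mm high, walls and floor 5 mm; origin at the centre of its underside. For the nut.
- scraper: Bystander: hand scraper with a wooden handle, 170 mm long, lying on the bench beyond the tray; leave alone.
- tape_roll: Bystander: roll of clear tape lying flat, 100 mm across, 24 mm high; leave alone.
- pen_cup: Bystander: black cup, 76 mm across, 70 mm high; leave alone.

How it is judged (in metres and radians):
On the way, in this order (a step that is already met when the one before it is completed fails the run):
1. the pot is tipped well over beside or above the tray (angle between pot's own z axis and vertical above 1.35 rad and horizontal distance between pot and tray below 0.3 m and height (world z) of pot_handle above 0.08 m), for 0.1 s.
2. all three parts lie in the tray and the pot stands upright, let go, where it stood (x of bar_a_center in the frame of tray between -0.13 and 0.13 m and y of bar_a_center in the frame of tray between -0.15 and 0.15 m and z of bar_a_center in the frame of tray between 0 and 0.07 m and x of bar_b_center in the frame of tray between -0.13 and 0.13 m and y of bar_b_center in the frame of tray between -0.15 and 0.15 m and z of bar_b_center in the frame of tray between 0 and 0.07 m and x of nut_center in the frame of tray between -0.13 and 0.13 m and y of nut_center in the frame of tray between -0.15 and 0.15 m and z of nut_center in the frame of tray between 0 and 0.07 m and angle between pot's own z axis and vertical below 0.1 rad and height (world z) of pot below 0.012 m and distance of pot from where it was at the start of the episode below 0.06 m and linear speed of pot below 0.03 m/s and contact force between the fingers and pot below 0.2 N), for 0.2 s.
At the end, for the whole second after the job is handed in: Both bars lie at rest inside the long box and the nut at rest inside the square box (centres within the walls, lower than 52 mm above the box's underside), and the pot stands upright within 0.1 rad on the bench, within 60 mm of where it stood at the start (x of bar_a_center in the frame of long_box between -0.09 and 0.09 m and y of bar_a_center in the frame of long_box between -0.052 and 0.052 m and z of bar_a_center in the frame of long_box between 0 and 0.052 m and x of bar_b_center in the frame of long_box between -0.09 and 0.09 m and y of bar_b_center in the frame of long_box between -0.052 and 0.052 m and z of bar_b_center in the frame of long_box between 0 and 0.052 m and x of nut_center in the frame of square_box between -0.065 and 0.065 m and y of nut_center in the frame of square_box between -0.065 and 0.065 m and z of nut_center in the frame of square_box between 0 and 0.052 m and angle between pot's own z axis and vertical below 0.1 rad and height (world z) of pot below 0.012 m and distance of pot from where it was at the start of the episode below 0.06 m and linear speed of each of pot, bar_a, bar_b, nut below 0.03 m/s); the robot touches nothing.
It fails at once if the scraper was disturbed (moved over 30 mm) (distance of scraper from where it was at the start of the episode above 0.03 m).
It fails at once if the tape roll was disturbed (moved over 30 mm) (distance of tape_roll from where it was at the start of the episode above 0.03 m).
It fails at once if the pen cup was disturbed (moved over 30 mm) (distance of pen_cup from where it was at the start of the episode above 0.03 m).
It also fails if it takes over 72 s, if anything falls off the work surface, if the arm or the gripper's body presses on something with over 40 N, if the wrist force passes 120 N, or if a joint passes its speed limit or range.

## Robot

A 6-joint arm with a two-finger parallel gripper is mounted at the origin on the work surface. World frame = base frame: x ahead of the robot, y to its left, z up, the work surface at z = 0. Lengths are in mm, angles in rad, forces in N, time in s.
With the tool pointing down it reaches from about 400 to 825 mm from the base axis. Payload 7 kg.
Tool frame: the origin (TCP) lies at the very end of the fingers, on their centre line; the grasp point (between the pads) lies 19 mm behind it; z points along the fingers, y is the line along which they close (so a half turn about z gives the same grasp; the last joint's range is limited). The gripper opens to 88 mm and grips with 3 to 60 N. Pads are 19 mm wide; open, the fingers measure 130 mm over their backs; the gripper's body (78 mm by 193 mm) begins 47 mm behind the grasp point.
Start: joints at [-1.056, 0.359, 0.012, 0, -1.224, -0.288], TCP at [151.755, -657.697, 189.661] pointing down, gripper open.
Joint ranges: [-3.07, 3.07], [-1.43, 2.12], [-1.02, 1.25], [-3.03, 1.67], [-3.05, -0], [-3.03, 3.03]. Speed limits (rad/s): [2.39, 2.39, 3.01, 3.14, 3.14, 3.14].

## Interface

Orientations are given as a unit quaternion [x, y, z, w].
In Python, from plant import bot gives the robot as it stands. Calls block until the motion is done:
- bot.move_ptp(position, orientation): joint-space move of the TCP to a pose.
- bot.line_to(position, velocity=150, ori=None): straight line of the TCP; ori=None keeps the orientation; velocity is the mean speed in mm/s.
- bot.move_joints(angles): joint-space move.
- bot.move_gripper(opening, force=None): finger opening in mm; force is the grip in N (None keeps the last); returns when the fingers have stopped.
- bot.pause(seconds).
- bot.solve_ik(position, orientation): joint angles nearest the present ones, or None.
- bot.read_state(): the state.
- bot.camera(name): name is "side" or "top"; returns the picture (384x512x3 uint8, red, green, blue); there is no depth.
- bot.get_calibration(name): a dict with "fx", "fy", "cx", "cy" (pixels), "view" (4x4, takes a point from world to camera coordinates). Camera axes: x right, y up, looking along -z (the intrinsics and any distortion apply to the point x, -y, -z); pixel columns grow to the right and rows downward; lengths in mm; the calibration is good to about 2 mm. A picture is of the moment at which its call begins. get_calibration takes no time and is no camera call.
A pose or a line that the arm cannot do raises bot.Unreachable and nothing moves.
- bot.close_job(): hands the job in; it is judged then, once.
The state is a dict: "t": time; "joint_pos": joint angles; "qvel": joint speeds; "tau": joint torques, N m; "tcp_pos": TCP position; "eef_rot": TCP orientation; "contact_force": force on the tool from outside, world axes, zero at the start; "moment": the same for the moment, N m; "width": finger opening in mm; "finger_force": force on a finger pad.
Only numpy, scipy, OpenCV 4.12 (cv2) and the standard library are available. Lean on these libraries where they do the work, as an engineer would, in place of code of your own. Each camera call takes 0.05 s, during which the arm holds its last target. There are 200 camera calls.

## Working session

There is one attempt and no reset: what is moved stays moved. The work goes in short steps, each a Python script; the robot and the scene stay as the last script left them, time stands still between calls to the robot, and variables do not carry over. Pictures are saved under pics/ and viewed, at most 10 in all, crops included, and the job is handed in when it is done.

```bash
mkdir -p pics; ls
python3 - <<'E'
from plant import bot
import cv2, numpy as np
np.set_printoptions(precision=3,suppress=True)
for n in ("top","side"):
    im=bot.camera(n); cv2.imwrite(f"pics/{n}0.png",cv2.resize(im[:,:,::-1],(800,600),interpolation=cv2.INTER_CUBIC)); c=bot.get_calibration(n)
    print(n,{k:(np.array(v) if k=='view' else v) for k,v in c.items()})
print(bot.read_state())
E
```

```text
pics
top {'fx': 495.5897098331372, 'fy': 495.5897098331372, 'cx': 262.25097447136596, 'cy': 189.8607528923186, 'view': array([[    0.008,    -1.   ,     0.007,    24.63 ],
       [    0.986,     0.009,     0.168,  -587.888],
       [   -0.169,     0.006,     0.986, -1169.939],
       [    0.   ,     0.   ,     0.   ,     1.   ]])}
side {'fx': 406.8783635804411, 'fy': 406.8783635804411, 'cx': 254.9472088961555, 'cy': 194.60202562092448, 'view': array([[  -0.702,   -0.712,    0.007,  430.363],
       [   0.554,   -0.54 ,    0.633, -391.157],
       [  -0.447,    0.449,    0.774, -887.034],
       [   0.   ,    0.   ,    0.   ,    1.   ]])}
{'t': 0.1, 'joint_pos': array([-1.056,  0.359,  0.011, -0.   , -1.224, -0.288]), 'qvel': array([-0.001, -0.001,  0.003, -0.   ,  0.002, -0.   ]), 'tau': array([ -0.002, -58.416,  29.375,   7.016,   0.01 ,  -0.   ]), 'tcp_pos': array([ 151.651, -657.247,  188.834]), 'eef_rot': array([-0.113,  0.994,  0.001, -0.   ]), 'contact_force': array([-0.379, -0.554,  0.018]), 'moment': array([ 0.024, -0.009, -0.038]), 'finger_force': 0.0, 'width': 87.86243649608654}
```

View pics/top0.png

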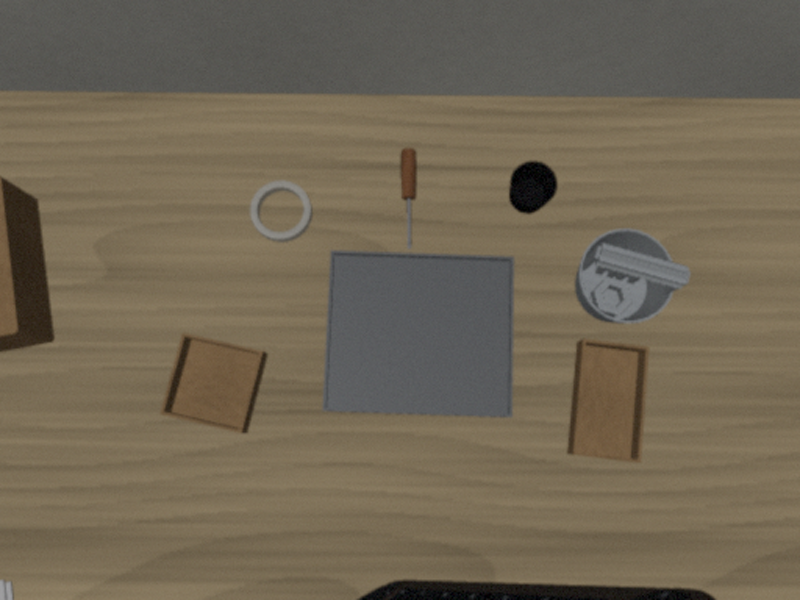

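View pics/side0.png

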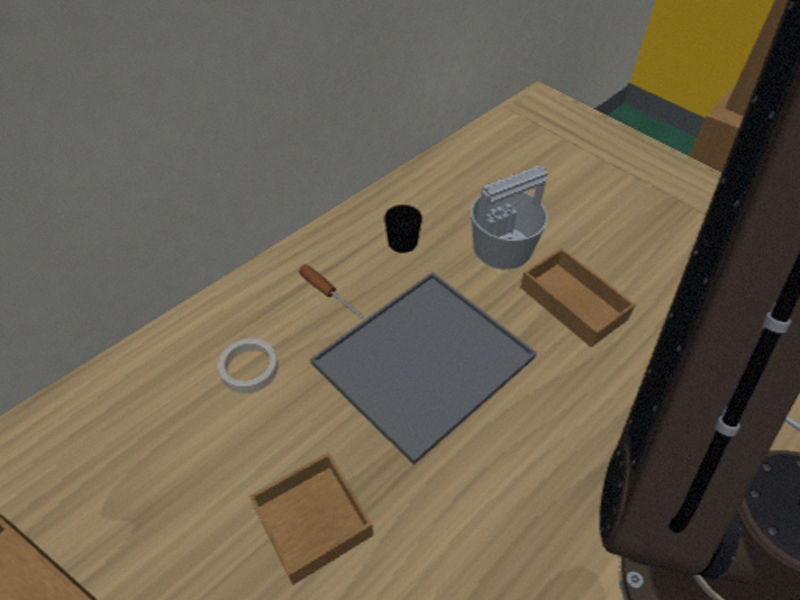

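Top view: the pot is at (625,276), bar from (600,255) to (688,274). The tray is at (420,333), long box (608,400), square box (215,384). The side view agrees. I'll zoom on the pot in both views for the exact pose.

```bash
cat > h.py <<'E'
import numpy as np, cv2
from scipy.spatial.transform import Rotation as R
from plant import bot
np.set_printoptions(precision=3,suppress=True)
def proj(P,n):
    c=bot.get_calibration(n);V=np.array(c['view']);p=np.atleast_2d(P)@V[:3,:3].T+V[:3,3]
    return np.c_[c['cx']+c['fx']*p[:,0]/-p[:,2], c['cy']-c['fy']*p[:,1]/-p[:,2]]
def ray(uv,z,n,s=1.5625):
    c=bot.get_calibration(n);V=np.array(c['view']);u,v=np.array(uv)/s
    d=V[:3,:3].T@np.array([(u-c['cx'])/c['fx'],-(v-c['cy'])/c['fy'],-1]);C=-V[:3,:3].T@V[:3,3]
    return C+d*(z-C[2])/d[2]
E
python3 - <<'E'
from h import *
for k,uv,z in [('rim c',(625,276),95),('barL',(601,256),165),('barR',(686,274),165)]: print(k,ray(uv,z,'top'))
for k,pts,z in [('tray',[(332,252),(513,257),(511,416),(324,410)],16),('long',[(581,340),(648,347),(639,460),(569,453)],45),('sq',[(183,335),(267,352),(245,432),(164,413)],45)]:
    P=np.array([ray(p,z,'top') for p in pts]); print(k,P[:,:2],P.mean(0))
a=cv2.imread('pics/top0.png')[210:340,540:720]; b=cv2.imread('pics/side0.png')[150:280,430:610]
cv2.imwrite('pics/c0.png',cv2.resize(np.hstack([a,b]),(792,286),interpolation=cv2.INTER_CUBIC))
E
```

```text
rim c [ 614.783 -298.508   95.   ]
barL [ 629.754 -244.794  165.   ]
barR [ 604.415 -366.08   165.   ]
tray [[ 666.381  156.876]
 [ 660.71  -139.098]
 [ 403.639 -132.097]
 [ 410.741  163.248]] [535.368  12.232  16.   ]
long [[ 521.85  -239.777]
 [ 511.698 -344.627]
 [ 338.103 -323.132]
 [ 347.819 -216.203]] [ 429.868 -280.935   45.   ]
sq [[524.518 383.8  ]
 [498.941 251.485]
 [375.755 280.433]
 [403.606 406.116]] [450.705 330.458  45.   ]
```

View pics/c0.png

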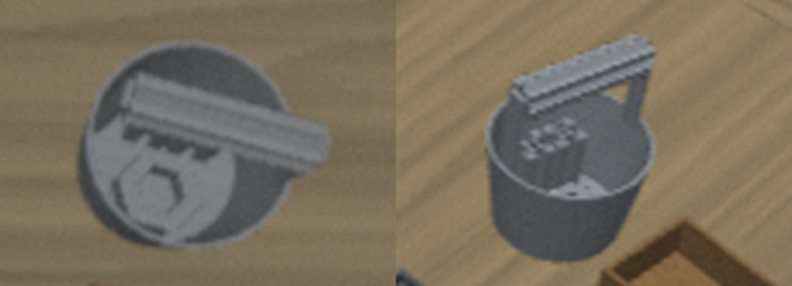

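Run:
```python
from h import *
from scipy.optimize import least_squares
T=np.array([[599,252.5],[685.5,277.5]])/1.5625; S=np.array([[486.4,194],[544.5,173.6]])/1.5625
rc=np.array([625,276])/1.5625
def pts(p):
    x,y,a=p; d=np.array([-np.sin(a),np.cos(a),0])*63; c=np.array([x,y,165]); return np.array([c+d,c-d])
def f(p): return np.r_[(proj(pts(p),'top')-T).ravel(),(proj(pts(p),'side')-S).ravel()]
s=least_squares(f,[615,-300,-.2]); print(s.x,s.fun)
x,y,a=s.x
# overlay
t=np.linspace(0,2*np.pi,60)
out=[]
for n,(r0,c0) in (('top',(210,540)),('side',(150,430))):
    im=cv2.imread(f'pics/{n}0.png')
    for P in (np.c_[x+74*np.cos(t),y+74*np.sin(t),0*t+95],np.c_[x+60*np.cos(t),y+60*np.sin(t),0*t],pts(s.x)):
        cv2.polylines(im,[np.int32(proj(P,n)*1.5625*16)],False,(0,0,255),1,shift=4)
    out.append(im[r0:r0+130,c0:c0+180])
cv2.imwrite('pics/c1.png',cv2.resize(np.hstack(out),(792,286),interpolation=cv2.INTER_CUBIC))
# IK search
def ori(dirxy,tilt,xs):  # tool z: tilt from down toward azimuth dirxy ; tool x = xs * horizontal perp
    z=np.array([np.sin(tilt)*np.cos(dirxy),np.sin(tilt)*np.sin(dirxy),-np.cos(tilt)])
    xx=xs*np.array([-np.sin(dirxy),np.cos(dirxy),0]); return R.from_matrix(np.c_[xx,np.cross(z,xx),z])
for tilt in (0,45):
  for xs in (1,-1):
    o=ori(a,np.radians(tilt),xs); h=np.array([x,y,165]); z=o.as_matrix()[:,2]
    for l in (0,150): print('grip',tilt,xs,l,bot.solve_ik(h+19*z+[0,0,l],o.as_quat()))
for xs in (1,-1):
  for az in np.radians([-60,-40,-20,0,20,40,60]):
    for tilt in (0,70,80):
      o=ori(az,np.radians(tilt),xs);z=o.as_matrix()[:,2]
      h=np.array([590,10,0])+[0,0,280 if tilt==0 else 130]
      q=bot.solve_ik(h+19*z,o.as_quat()); print(xs,int(np.degrees(az)),tilt,q)
```

```text
[ 617.071 -304.637   -0.292] [ 0.977 -0.117 -0.042  0.143 -0.     0.762 -0.926  0.632]
grip 0 1 0 [-0.176  0.407 -0.016  0.    -1.148  3.026]
grip 0 1 150 [-0.176  0.34   0.221  0.    -1.452  3.026]
grip 0 -1 0 [-0.176  0.407 -0.016  0.    -1.148 -0.115]
grip 0 -1 150 [-0.176  0.34   0.221  0.    -1.452 -0.115]
grip 45 1 0 None
grip 45 1 150 [-0.178 -0.078 -0.749  0.596 -0.143  2.47 ]
grip 45 -1 0 None
grip 45 -1 150 [-0.178 -0.078 -0.749  0.596 -0.143 -0.672]
1 -59 0 [ 0.348  0.182 -0.068  0.    -1.321  1.746]
1 -59 70 [ 0.794  0.535 -0.971  1.278 -1.24   0.066]
1 -59 80 [ 0.827  0.662 -0.973  1.279 -1.377 -0.063]
1 -40 0 [ 0.348  0.182 -0.068  0.    -1.321  2.095]
1 -40 70 None
1 -40 80 None
1 -20 0 [ 0.348  0.182 -0.068  0.    -1.321  2.445]
1 -20 70 None
1 -20 80 None
1 0 0 [ 0.348  0.182 -0.068  0.    -1.321  2.794]
1 0 70 None
1 0 80 None
1 20 0 None
1 20 70 [-0.686  0.363 -0.741 -1.898 -1.022 -0.471]
1 20 80 [-0.799  0.64  -0.8   -1.969 -1.344 -0.123]
1 40 0 [ 0.348  0.182 -0.068  0.    -1.321 -2.791]
1 40 70 [-0.627  0.42  -0.484 -1.536 -1.148 -0.718]
1 40 80 [-0.719  0.591 -
[... 282 characters left out ...]
  0.182 -0.068  0.    -1.321 -1.046]
-1 -40 70 None
-1 -40 80 None
-1 -20 0 [ 0.348  0.182 -0.068  0.    -1.321 -0.697]
-1 -20 70 None
-1 -20 80 None
-1 0 0 [ 0.348  0.182 -0.068  0.    -1.321 -0.348]
-1 0 70 None
-1 0 80 None
-1 20 0 [ 0.348  0.182 -0.068  0.    -1.321  0.001]
-1 20 70 [-0.686  0.363 -0.741 -1.898 -1.022  2.671]
-1 20 80 [-0.799  0.64  -0.8   -1.969 -1.344  3.019]
-1 40 0 [ 0.348  0.182 -0.068  0.    -1.321  0.35 ]
-1 40 70 [-0.627  0.42  -0.484 -1.536 -1.148  2.423]
-1 40 80 [-0.719  0.591 -0.503 -1.627 -1.345  2.657]
-1 59 0 [ 0.348  0.182 -0.068  0.    -1.321  0.699]
-1 59 70 [-0.555  0.524 -0.241 -1.294 -1.354  2.311]
-1 59 80 [-0.623  0.652 -0.235 -1.384 -1.498  2.459]
```

View pics/c1.png

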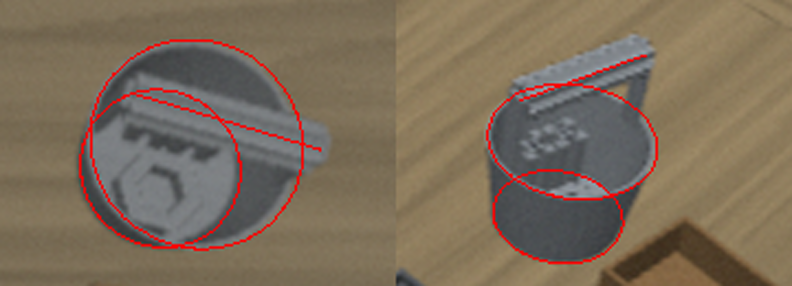

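```bash
cat >> h.py <<'E'
POT=np.array([616.,-303.,0]); YAW=-0.28
def ori(az,tilt,xs=1):  # tool z: tilt from down toward azimuth az; tool x = xs * horizontal perp (degrees)
    a,t=np.radians([az,tilt])
    z=np.array([np.sin(t)*np.cos(a),np.sin(t)*np.sin(a),-np.cos(t)])
    x=xs*np.array([-np.sin(a),np.cos(a),0]); return R.from_matrix(np.c_[x,np.cross(z,x),z])
def ik(p,o,back=19): return bot.solve_ik(np.array(p)+back*o.as_matrix()[:,2],o.as_quat())
E
python3 - <<'E'
from h import *
yd=np.degrees(YAW)
for tilt in (45,-45):
  for xs in (1,-1):
    for l in (0,60,150): print('grip',tilt,xs,l,ik(POT+[0,0,165+l],ori(yd,tilt,xs)))
for tilt,h in ((70,130),(115,230)):
 for xs in (1,-1):
  for az in range(-150,180,30):
     q=ik([540,10,h],ori(az,tilt,xs)); 
     if q is not None: print(tilt,xs,az,q)
E
```

```text
grip 45 1 0 None
grip 45 1 60 None
grip 45 1 150 [-0.166 -0.08  -0.731  0.532 -0.16   2.534]
grip 45 -1 0 None
grip 45 -1 60 None
grip 45 -1 150 [-0.166 -0.08  -0.731  0.532 -0.16  -0.607]
grip -45 1 0 None
grip -45 1 60 None
grip -45 1 150 [-0.206  0.928  1.04  -0.083 -2.465  3.024]
grip -45 -1 0 [-0.206  0.956  0.763 -0.063 -2.161 -0.088]
grip -45 -1 60 [-0.206  0.933  0.849 -0.068 -2.269 -0.096]
grip -45 -1 150 [-0.206  0.928  1.04  -0.083 -2.465 -0.117]
70 1 -150 [ 0.441  0.959  0.277  0.09  -2.108  0.074]
70 1 -120 [ 0.654  0.842 -0.102  0.379 -1.805  0.233]
70 1 -90 [ 0.843  0.684 -0.556  0.679 -1.475  0.218]
70 1 30 [-0.737  0.358 -0.684 -1.655 -1.115 -0.564]
70 1 60 [-0.603  0.493 -0.323 -1.272 -1.371 -0.771]
70 1 90 [-0.438  0.66   0.02  -1.029 -1.686 -0.82 ]
70 1 120 [-0.243  0.818  0.325 -0.838 -1.996 -0.771]
70 1 150 [-0.022  0.941  0.525 -0.611 -2.234 -0.592]
70 -1 -120 [ 0.654  0.842 -0.102  0.379 -1.805 -2.909]
70 -1 -90 [ 0.843  0.684 -0.556  0.679 -1.475 -2.923]
70 -1 30 [-0.737  0.358 -0.684 -1.655 -1.115  2.578]
70 -1 60 [-0.603  0.493 -0.323 -1.272 -1.371  2.371]

[... 433 characters left out ...]
5 1 30 [-0.781  1.041 -0.64  -1.786 -2.033  0.118]
115 1 60 [-0.699  0.918 -0.277 -1.58  -2.039 -0.417]
115 1 90 [-0.539  0.965  0.084 -1.456 -2.242 -0.772]
115 1 120 [-0.36   1.058  0.41  -1.422 -2.521 -1.055]
115 1 150 [-0.178  1.142  0.655 -1.486 -2.828 -1.331]
115 -1 -120 [ 0.634  1.097 -0.154  0.507 -2.295 -2.972]
115 -1 -60 [ 0.928  0.937 -1.001  1.044 -1.84   2.792]
115 -1 0 [-0.513  1.443 -0.909 -2.105 -2.599 -2.409]
115 -1 30 [-0.781  1.041 -0.64  -1.786 -2.033 -3.023]
115 -1 60 [-0.699  0.918 -0.277 -1.58  -2.039  2.725]
115 -1 90 [-0.539  0.965  0.084 -1.456 -2.242  2.37 ]
115 -1 120 [-0.36   1.058  0.41  -1.422 -2.521  2.087]
115 -1 150 [-0.178  1.142  0.655 -1.486 -2.828  1.811]
```

```bash
cat >> h.py <<'E'
from scipy.spatial.transform import Slerp
def go(p,o,w=0.9,vmax=300,back=19,dry=False,frm=None):
    """straight line of grasp point to p; mean joint speed <= w, tcp <= vmax"""
    s=bot.read_state(); q=R.from_quat(s['eef_rot']); p1=np.array(p,float)+back*o.as_matrix()[:,2]; p0=s['tcp_pos']
    if frm is not None: q=frm[1]; p0=np.array(frm[0])+back*q.as_matrix()[:,2]
    sl=Slerp([0,1],R.concatenate([q,o])); Q=[]
    for t in np.linspace(0,1,9):
        j=bot.solve_ik(p0+t*(p1-p0),sl(t).as_quat())
        if j is None: print('ik none at',t); return None
        Q.append(j)
    d=np.abs(np.diff(Q,axis=0)).max()*8; D=np.linalg.norm(p1-p0); T=max(d/w,D/vmax,.2)
    if dry: print('T',round(T,2),'dmax',round(d,2),'v',round(D/T,1)); print(Q[0],Q[-1]); return 1
    bot.line_to(p1,velocity=D/T,ori=o.as_quat()); return 1
yd=np.degrees(YAW)
H=POT+[0,0,165]
G=ori(yd,-45,-1)
def back(p,o,d): return np.array(p)-d*o.as_matrix()[:,2]
# carry waypoints (grasp point, orientation)
C=[(H,G),(H+[0,0,40],G),([600,-200,330],ori(15,-25,-1)),([540,-15,290],ori(90,10,-1)),([535,-15,155],ori(90,48,-1)),([535,-15,150],ori(90,80,-1))]
E
python3 - <<'E'
from h import *
go(back(H,G,100),G,dry=True,frm=(back(H,G,100)+[0,0,80],G))
go(H,G,dry=True,frm=(back(H,G,100),G))
for a,b in zip(C,C[1:]): go(*b,dry=True,frm=a)
E
```

```text
ik none at 0.0
ik none at 0.0
T 0.2 dmax 0.07 v 200.0
[-0.206  0.956  0.763 -0.063 -2.161 -0.088] [-0.206  0.939  0.817 -0.066 -2.232 -0.093]
T 0.61 dmax 0.55 v 256.9
[-0.206  0.939  0.817 -0.066 -2.232 -0.093] [ 0.045  0.505  0.387  0.095 -1.879  0.226]
T 1.57 dmax 1.41 v 128.8
[ 0.045  0.505  0.387  0.095 -1.879  0.226] [ 0.199  0.105 -0.078 -0.175 -1.356  1.406]
T 0.82 dmax 0.74 v 158.2
[ 0.199  0.105 -0.078 -0.175 -1.356  1.406] [-0.304  0.424 -0.033 -0.793 -1.475  2.106]
T 0.43 dmax 0.39 v 14.8
[-0.304  0.424 -0.033 -0.793 -1.475  2.106] [-0.517  0.746  0.075 -1.097 -1.848  2.355]
```

```bash
cat >> h.py <<'E'
OUT=np.array([np.cos(YAW),np.sin(YAW),0])
A1=H+14*OUT+[0,0,42]; A2=A1+[0,0,60]
E
python3 - <<'E'
from h import *
for d in (20,30,40,50,60): print(d,ik(back(H,G,d),G) is not None)
go(A1,G,dry=True,frm=(A2,G)); go(H,G,dry=True,frm=(A1,G))
print(bot.read_state()['t'])
E
```

```text
20 True
30 True
40 True
50 True
60 True
T 0.2 dmax 0.13 v 300.0
[-0.207  0.965  1.009 -0.076 -2.397 -0.108] [-0.207  0.973  0.892 -0.068 -2.273 -0.095]
T 0.2 dmax 0.14 v 221.4
[-0.207  0.973  0.892 -0.068 -2.273 -0.095] [-0.206  0.956  0.763 -0.063 -2.161 -0.088]
0.1
```

Run:
```python
from h import *
p=back(H,G,60); top=p+[0,0,60]
if ik(top,G) is None: top=p+[0,0,40]
z=G.as_matrix()[:,2]
bot.move_ptp(top+19*z,G.as_quat())
go(p,G); go(H,G,vmax=80)
im=bot.camera('side'); cv2.imwrite('pics/g1.png',cv2.resize(im[60:210,200:400,::-1],(800,600),interpolation=cv2.INTER_CUBIC))
s=bot.read_state(); print(s['t'],s['tcp_pos'],s['contact_force'])
```

```text
3.675 [ 603.634 -299.529  152.263] [ 1.034  0.26  -0.583]
```

View pics/g1.png

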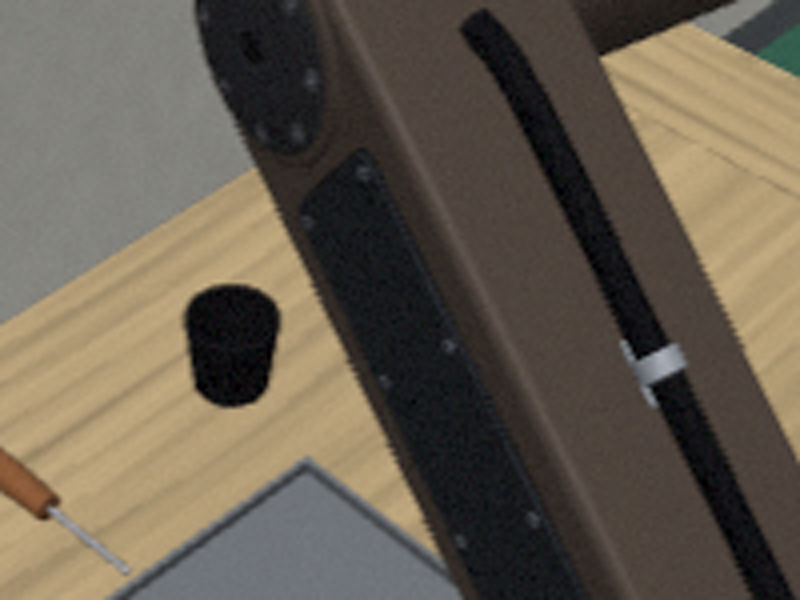

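The arm hides the pot in this view, but there is no contact force, so I'll grip and judge by width.

Run:
```python
from h import *
bot.move_gripper(20,60); s=bot.read_state(); print(s['t'],s['width'],s['finger_force'],s['contact_force'],s['tcp_pos'])
if abs(s['width']-26)<3:
    go(*C[1],vmax=80); s=bot.read_state(); print(s['t'],s['width'],s['contact_force'],s['moment'],s['tcp_pos'])
```

```text
4.875 19.951926625035867 0.0 [ 0.777 -0.133  0.485] [ 603.103 -299.272  151.568]
```

Run:
```python
from h import *
im=bot.camera('top'); cv2.imwrite('pics/g2.png',cv2.resize(im[100:250,310:510,::-1],(800,600),interpolation=cv2.INTER_CUBIC))
s=bot.read_state(); print(s['t'],s['width'],s['tcp_pos'],s['eef_rot'],R.from_quat(s['eef_rot']).as_matrix())
```

```text
4.925 19.919363365280308 [ 603.09  -299.297  151.564] [-0.556  0.738  0.306 -0.23 ] [[-0.276 -0.68  -0.68 ]
 [-0.961  0.195  0.195]
 [-0.     0.707 -0.707]]
```

View pics/g2.png

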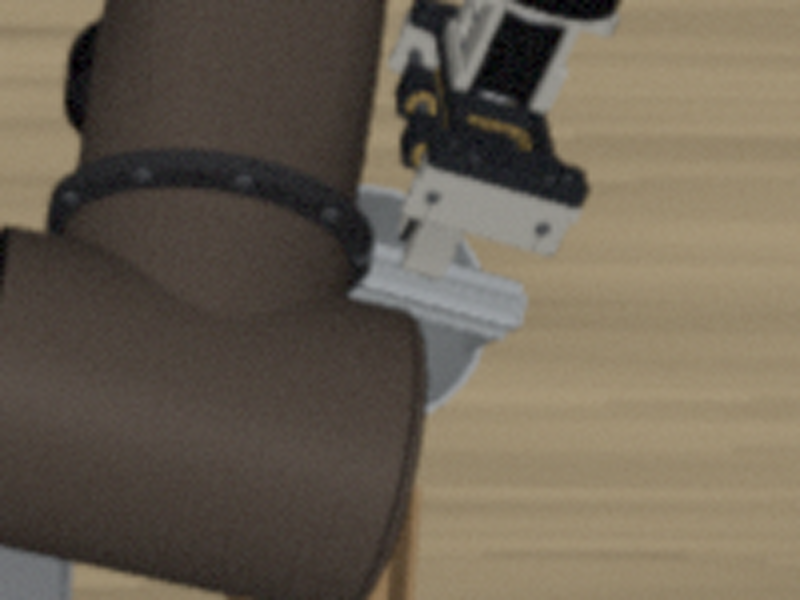

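Run:
```python
from h import *
s=bot.read_state()
c=lambda P:(proj(P,'top')-[310,100])*4
print(c(s['tcp_pos']),c(H),c(POT+[0,0,95]))
zz=R.from_quat(s['eef_rot']).as_matrix()[:,2]
print('tcp back', [c(s['tcp_pos']-d*zz)[0] for d in (19,40,66)])
print(bot.get_calibration('top').keys())
```

```text
[[390.228 307.376]] [[402.934 280.215]] [[367.443 304.623]]
tcp back [array([402.952, 280.213]), array([417.313, 249.557]), array([435.54 , 210.646])]
dict_keys(['fx', 'fy', 'cx', 'cy', 'view'])
```

Run:
```python
from h import *
im=bot.camera('top')[140:210,385:460,::-1]
im=cv2.convertScaleAbs(cv2.resize(im,(640,597),interpolation=cv2.INTER_CUBIC),alpha=1.5)
cv2.imwrite('pics/g3.png',im)
```

```text
(no output)
```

View pics/g3.png

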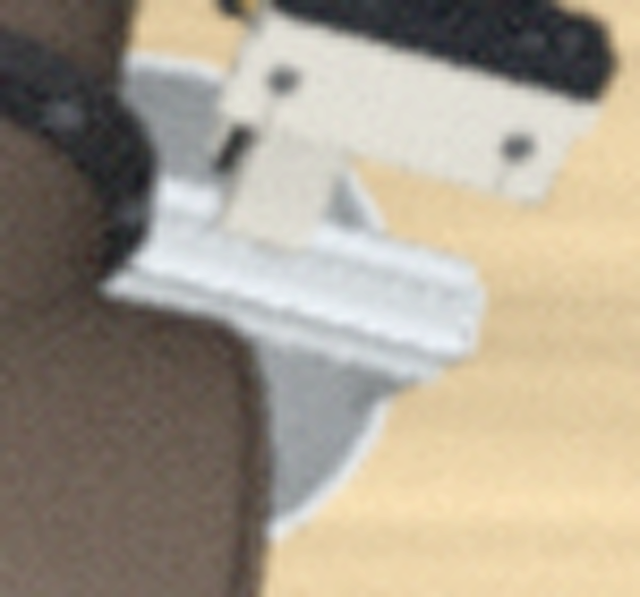

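The finger tip shows at (265,240), just on the outer edge of the bar. That is about 35 mm short of where the reported TCP projects, so it missed. I'll back off and check the tool against both cameras over the tray.

Run:
```python
from h import *
p=back(H,G,60); go(p,G,vmax=200); go(p+[0,0,60],G)
o=ori(0,0,-1); tp=np.array([560,20,120.]); bot.move_ptp(tp,o.as_quat())
s=bot.read_state(); print(s['t'],s['tcp_pos'],s['eef_rot']); out=[]
M=R.from_quat(s['eef_rot']).as_matrix()
for n in ('top','side'):
    im=np.ascontiguousarray(bot.camera(n)[:,:,::-1]); c=proj(s['tcp_pos'],n)[0].astype(int)
    im=cv2.resize(im[c[1]-45:c[1]+30,c[0]-45:c[0]+45],(396,330),interpolation=cv2.INTER_CUBIC)
    for v,col in ((0*M[:,1],(0,0,255)),(30*M[:,1],(0,255,0)),(-30*M[:,2],(255,0,0))):
        q=(proj(s['tcp_pos']+v,n)[0]-c+[45,45])*4.4; cv2.circle(im,tuple(q.astype(int)),3,col,-1)
    out.append(im)
cv2.imwrite('pics/t1.png',np.hstack(out))
```

```text
7.3667 [560.655  19.784 120.046] [-0.707  0.707 -0.    -0.   ]
```

View pics/t1.png

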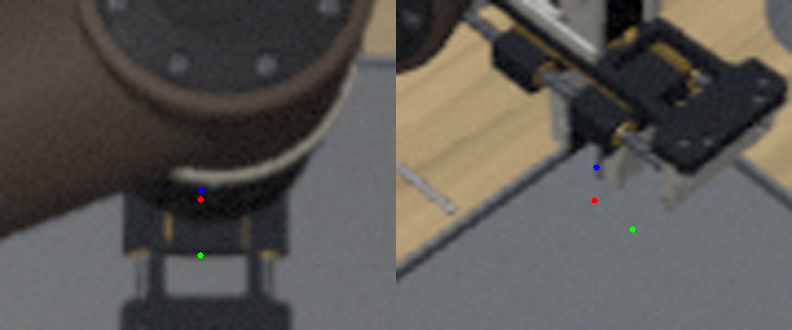

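The closing direction is right, but in the side view the tips appear at about (617,178), above the projected TCP at (594,200). I'll check numerically by opening the gripper and differencing.

Run:
```python
from h import *
s=bot.read_state(); c=proj(s['tcp_pos'],'side')[0]; print(c, proj(s['tcp_pos']-[[0,0,-30]],'side'))
a=bot.camera('side').astype(int)
x0,y0=int(c[0])-14,int(c[1])-16
g=a[y0:y0+26,x0:x0+44].sum(2)//3
print('cols from',x0,'rows from',y0)
for i,r in enumerate(g): print(y0+i,' '.join('%3d'%v for v in r))
```

```text
[264.163 200.46 ] [[264.462 192.965]]
cols from 250 rows from 184
184 149 149 145 141 126 114 115 111  76  22  22  23  27  27  22  21  29  36  29 103 104  63  59  38  18  54  82  78  47  36  38  38  38  36  35  40  36  43  39  41  40  38  36  38
185 149 148 148 141 127 115 111 100  61  11  17  23  17  19  22  23  29  20  47  82  97  94  84  65  91 102  86  65  39  42  38  38  38  34  39  40  39  41  38  28  29  31  38  40
186 148 149 149 150 134 115 114  97  55  23  19  18  25  26  23  23  17  13  48  60  64  73  78  76  75  82  85  57  39  41  38  35  35  40  38  34  37  39  47  54  45  35  37  32
187 149 147 149 150 146 133 119  92  52  12  18  11  42  57  37  21  19  25  57  65  52  64  83  99  90  79  64  34  34  39  40  40  40  65  73  57  37  39  45  75  71  38  25  20
188 147 148 150 149 145 134 119  95  58  14  13  42  93 111  88  43  22  20  27  54  84  79  63  77  93  95  68  36  28  26  35  36  39  49  57  49  41  34  36  44  41  25  18  40
189 147 149 145 146 139 122 103  71  39  32  64  94 110 113  97  60  22  25  51  92 100  89  77  62  66  72  62  38  25  23  33  38  3
[... 2945 characters left out ...]
 115 110 114 111 111 112 109 113 110 113 113 113 113 109 112 112 111 112 111 113 113 111 111 112 112 111 114 113 114 113 113 112 111 113 112 113 112 110 114 112
207 112 112 113 113 112 111 112 112 112 114 110 111 111 110 112 112 113 111 112 114 111 116 114 112 112 111 108 112 112 112 114 111 115 110 113 112 109 112 113 110 113 113 113 113
208 112 110 111 112 111 114 112 109 112 113 109 113 112 113 111 111 111 111 111 113 111 110 114 113 112 112 114 112 111 110 111 114 111 113 115 114 111 111 112 113 110 113 113 112
209 111 112 113 113 110 113 111 109 112 112 112 108 113 113 111 110 112 114 112 114 111 111 112 113 110 112 113 113 113 112 114 113 114 114 111 112 115 115 112 112 112 113 110 111
```

Both views suggest the real fingertips end about 33 mm short of the reported TCP. I'll confirm by touching the tray floor, where z is about 5.

Run:
```python
from h import *
bot.line_to([560,20,25],velocity=150)
b=bot.read_state()['contact_force'][2]
z=25
while z>-40:
    z-=4 if z>9 or z<-1 else 2
    bot.line_to([560,20,z],velocity=40); s=bot.read_state(); f=s['contact_force'][2]-b
    if abs(f)>3: break
print(z,f,s['tcp_pos'],s['t'])
```

```text
-35 34.995114333346955 [560.234  19.993 -31.796] 12.8
```

Contact came at TCP z ≈ -31.5, so the real tip lies about 36.5 mm behind the reported TCP. I'll correct the grasp point for that and re-plan.

```bash
sed -i 's/back=19/back=55.5/g; s/19\*o.as/back*o.as/' h.py; grep -n "55.5" h.py
python3 - <<'E'
from h import *
bot.line_to([560,20,150],velocity=250)
bot.move_gripper(88)
for d in (0,40,50,60): print(d,ik(back(H,G,d),G) is not None, ik(back(H,G,d)+[0,0,60],G) is not None)
for a,b in zip(C,C[1:]): go(*b,dry=True,frm=a)
print(bot.read_state()['t'])
E
```

```text
17:def ik(p,o,back=55.5): return bot.solve_ik(np.array(p)+back*o.as_matrix()[:,2],o.as_quat())
19:def go(p,o,w=0.9,vmax=300,back=55.5,dry=False,frm=None):
0 True True
40 True True
50 True True
60 True True
T 0.2 dmax 0.07 v 200.0
[-0.204  0.917  0.624 -0.061 -2.06  -0.083] [-0.204  0.894  0.667 -0.063 -2.127 -0.087]
T 0.5 dmax 0.45 v 284.1
[-0.204  0.894  0.667 -0.063 -2.127 -0.087] [ 0.041  0.487  0.286  0.095 -1.796  0.222]
T 1.59 dmax 1.43 v 131.3
[ 0.041  0.487  0.286  0.095 -1.796  0.222] [ 0.211  0.121 -0.139 -0.178 -1.278  1.409]
T 0.83 dmax 0.75 v 146.3
[ 0.211  0.121 -0.139 -0.178 -1.278  1.409] [-0.265  0.436 -0.075 -0.813 -1.412  2.122]
T 0.46 dmax 0.41 v 57.4
[-0.265  0.436 -0.075 -0.813 -1.412  2.122] [-0.475  0.736  0.03  -1.12  -1.803  2.373]
14.8917
```

Run:
```python
from h import *
p=back(H,G,60); z=G.as_matrix()[:,2]
bot.move_ptp(p+[0,0,60]+55.5*z,G.as_quat())
go(p,G); go(H,G,vmax=100)
s=bot.read_state(); print(s['t'],s['contact_force'])
bot.move_gripper(20,60); s=bot.read_state(); print(s['t'],s['width'],s['finger_force'],s['contact_force'],s['tcp_pos'])
if abs(s['width']-26)<3:
    go(*C[1],vmax=80); s=bot.read_state(); print(s['t'],s['width'],s['contact_force'],s['moment'],s['tcp_pos'])
```

```text
17.325 [ 0.132  0.811 -0.314]
18.2583 33.03909751690059 59.99849081039429 [-1.294  0.866 -0.081] [ 578.14  -292.126  125.906]
```

Run:
```python
from h import *
go(*C[1],vmax=80); s=bot.read_state(); print(s['t'],s['width'],s['finger_force'],s['contact_force'],s['moment'],s['tcp_pos'])
im=bot.camera('top'); im2=bot.camera('side')
a=cv2.resize(im[110:230,340:480,::-1],(396,340),interpolation=cv2.INTER_CUBIC);b=cv2.resize(im2[60:180,270:410,::-1],(396,340),interpolation=cv2.INTER_CUBIC)
cv2.imwrite('pics/l1.png',cv2.convertScaleAbs(np.hstack([a,b]),alpha=1.3))
```

```text
18.9083 33.194661933336036 59.99694496393204 [ 0.765 -0.52  -4.914] [-0.822 -2.932 -0.032] [ 578.339 -292.033  165.791]
```

View pics/l1.png

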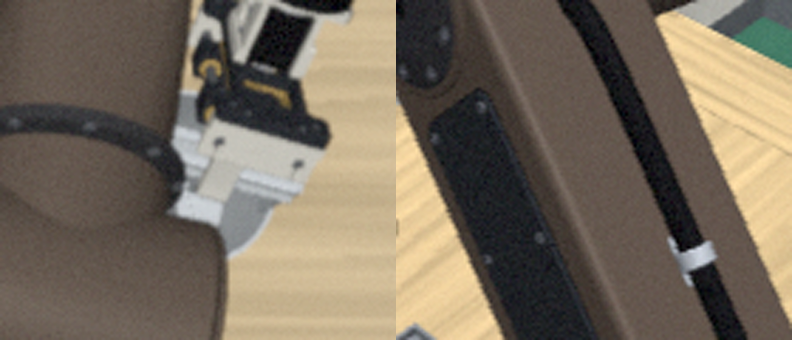

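The pot is lifted clear and still looks upright at (230,190). I'll carry on to the pre-pour pose and recheck the forces.

Run:
```python
from h import *
def st(): s=bot.read_state(); print(round(s['t'],2),s['width'],s['finger_force'],s['contact_force'],s['moment'])
st(); go(*C[2],w=.7,vmax=250); st(); go(*C[3],w=.8); st()
for n in ('top','side'): np.save(f'pics/{n}_c3.npy',bot.camera(n))
```

```text
19.01 33.25502263968474 59.996904730796814 [-0.134  0.262 -3.079] [-0.834 -2.951  0.011]
19.8 33.16206528183449 59.99603658914566 [ 0.425  0.669 -3.016] [ 0.42  -1.671  0.022]
21.75 33.313768712537865 59.99695122241974 [ 0.495 -1.002 -2.955] [-1.128  0.141 -0.019]
```

Run:
```python
from h import *
def st(): s=bot.read_state(); print(round(s['t'],2),s['width'],s['contact_force'],s['moment'])
go(*C[4],w=.8); st(); go(*C[5],w=.4); bot.pause(.5); st()
bot.pause(.4); st()
for n in ('top','side'): np.save(f'pics/{n}_c5.npy',bot.camera(n))
```

```text
22.93 32.9553984933955 [ 0.172 -0.142 -1.948] [-3.482  0.108 -0.074]
24.63 33.05687323765263 [ 0.874 -0.304 -1.849] [-3.976  0.161  0.022]
25.03 33.30862838840271 [-0.238  0.427 -1.284] [-3.955  0.181 -0.016]
```

Run:
```python
from h import *
for n in ('top','side'):
    a=np.load(f'pics/{n}_c5.npy'); g=a.astype(int).sum(2)//3
    P=proj(np.array([[662,157,5],[657,-134,5],[408,-128,5],[414,160,5]]),n)
    m=np.zeros(g.shape,np.uint8); cv2.fillPoly(m,[np.int32(P)],1)
    r=3; xs=P[:,0]; ys=P[:,1]
    print(n)
    for y in range(int(ys.min()),int(ys.max())+1,3):
        print('%3d'%y,''.join((' .:-=+*#%@'[min(9,int(g[y,x]//22))] if m[y,x] else ' ') for x in range(int(xs.min()),int(xs.max()),2)))
    print(int(xs.min()),int(xs.max()))
```

```text
top
163   =====----                                               
166   ==================================================------
169   ========================================================
172   ==++*++=============================================++==
175   =+*+**++++=====+============+++++++================+***=
178   ++++**+++++++++++++++++++++++=-=++++++============******
181  +++++**+++++++++++++++++++++++++***++**+====+*****##+::**
184  +++++**+*++*+++++++++++++++++++++**++**+====+##**###+::++
187  +++++++**++++++++++++++++++++++++**++**+====+##++###+..-=
190  +++++++++++++++++++++++++++++++++***+**+====+#######+:.-*
193  ++++++++++++*++++++++*+++++++++++***+**+====+#######+:.-:
196  +++++**+++++**+++++++*+++++++++++***+**+====+#######+.: .
199  +++++*++*+++**+*++*++++++++++++++*#*################*....
202  +++++++**++++*+**++++++++*+++*+++*##################*...:
205  ++++++++*++*++*+*++++++++++++++*+##################*...::
208  +++++++++++++++++++++++++++++++++***+*++++++*#####*:. :::
211  +++++++*+++++++++++++++++++++++++**++**+==+**##**#-..::::
214  ++++++++++++++++++++
[... 3291 characters left out ...]
                 
268                    +++===+++==++=++=====+=+=++=-                      
271                     =++++=++++++=+====+++++++=                        
274                       ++++++=++=++++++=+====                          
277                        ==+=+++=+=+=++=+++=                            
280                          +==+++++==+==+=-                             
283                           -++=+=+=+++==                               
286                             =++==++++                                 
289                               ++++=-                                  
292                                =+=                                    
201 340
```

Two or three bright parts show in the tray at side-view pixels (300-325, 214-232), and the weight has dropped to an empty pot's. I'll return the pot the way it came.

Run:
```python
from h import *
def st(): s=bot.read_state(); print(round(s['t'],2),s['width'],s['contact_force'],s['moment'],s['tcp_pos'])
go(*C[4],w=1.0); go(*C[3],w=.9); go(*C[2],w=.9); go(H+[0,0,20],G,w=.9,vmax=250); st(); go(H+[0,0,1],G,vmax=60); st()
bot.move_gripper(80); st()
go(back(H,G,60),G,vmax=200); go(back(H,G,60)+[0,0,60],G)
o=ori(0,0,-1)
bot.move_ptp([400,-200,330],o.as_quat())   # out of the way
st()
for n in ('top','side'): np.save(f'pics/{n}_d.npy',bot.camera(n))
a=cv2.resize(np.load('pics/top_d.npy')[150:280,190:450,::-1],(780,390),interpolation=cv2.INTER_CUBIC);cv2.imwrite('pics/d.png',a)
```

```text
29.36 32.988764336926465 [-0.446  0.082 -0.368] [-0.602 -2.479 -0.006] [ 578.383 -292.533  145.225]
29.82 33.054375538442294 [ 0.688 -0.536 -1.438] [-0.719 -2.528  0.007] [ 578.25  -291.642  126.985]
30.77 80.25168250416883 [ 0.823 -0.319 -0.506] [-0.612 -2.244 -0.007] [ 578.263 -292.162  126.726]
32.84 79.64092124040369 [ 0.842 -0.27   0.191] [0.016 0.074 0.002] [ 400.425 -200.03   329.476]
```

Run:
```python
from h import *
t=np.load('pics/top_d.npy')[130:290,190:450,::-1]; s=np.load('pics/side_d.npy')[90:300,190:430,::-1]
a=cv2.resize(t,(442,272),interpolation=cv2.INTER_CUBIC)
# top: 200..340 x 155..275 enlarged 5x -> left big ; use 3.2x both stacked horizontally
A=cv2.resize(np.load('pics/top_d.npy')[145:275,200:450,::-1],(800,416),interpolation=cv2.INTER_CUBIC)
B=cv2.resize(np.load('pics/side_d.npy')[100:245,180:360,::-1],(228,184),interpolation=cv2.INTER_AREA)
B2=cv2.resize(np.load('pics/side_d.npy')[180:238,230:350,::-1],(380,184),interpolation=cv2.INTER_CUBIC)
out=np.zeros((600,800,3),np.uint8); out[:416]=A; out[416:,:228]=B; out[416:,230:610]=B2
cv2.imwrite('pics/e.png',cv2.convertScaleAbs(out,alpha=1.3))
```

```text
(no output)
```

View pics/e.png

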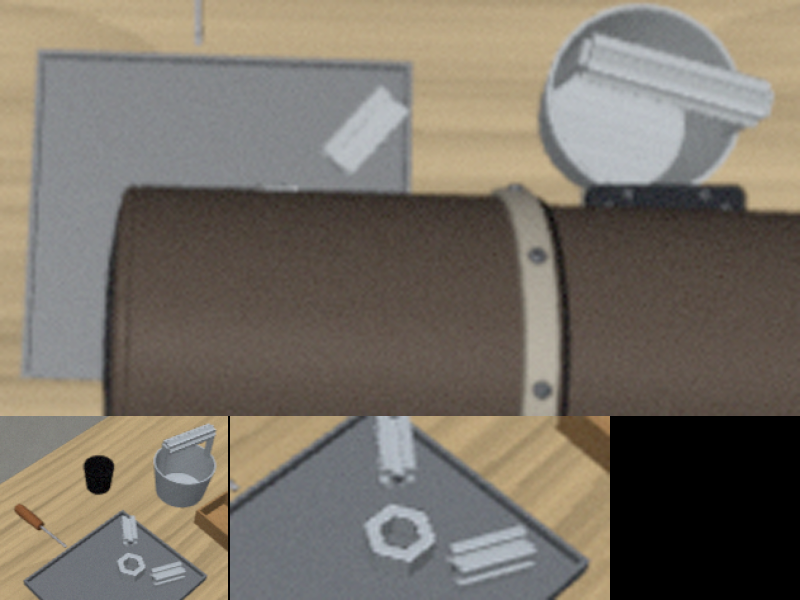

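The pot stands upright and empty. All three parts are in the tray: one bar near the far right corner at (365,130) in the top crop, and the nut and second bar in the side crop at (399,530) and (492,550). I'll clear the arm and measure with image code.

Run:
```python
from h import *
bot.move_ptp([230,-500,300],ori(0,0,-1).as_quat())
for n in ('top','side'): np.save(f'pics/{n}_f.npy',bot.camera(n))
print(bot.read_state()['t'])
for n in ('top','side'):
    g=cv2.cvtColor(np.load(f'pics/{n}_f.npy'),cv2.COLOR_RGB2GRAY)
    P=proj(np.array([[657,150,5],[652,-130,5],[413,-124,5],[419,153,5]]),n)
    m=np.zeros(g.shape,np.uint8); cv2.fillPoly(m,[np.int32(P)],1)
    med=np.median(g[m>0]); b=((g>med+14)&(m>0)).astype(np.uint8); b=cv2.morphologyEx(b,cv2.MORPH_CLOSE,np.ones((3,3),np.uint8))
    cs,_=cv2.findContours(b,cv2.RETR_EXTERNAL,cv2.CHAIN_APPROX_NONE)
    for c in cs:
        if cv2.contourArea(c)<40: continue
        M=cv2.moments(c); cc=(M['m10']/M['m00'],M['m01']/M['m00'])
        W=np.array([ray(p[0],35,n,1)[:2] for p in c],np.float32); r=cv2.minAreaRect(W)
        print(n,'px',np.array(cc),'A',cv2.contourArea(c),'world',np.array(r[0]),np.array(r[1]),r[2])
```

```text
34.3417
top px [302.562 241.416] A 322.5 world [463.277 -70.503] [68.774 30.806] 63.867488861083984
top px [285.43  213.533] A 385.5 world [531.511 -28.614] [52.247 56.943] 0.4722175598144531
top px [313.479 185.428] A 287.5 world [603.196 -99.559] [30.692 67.576] 47.7359733581543
side px [312.383 223.213] A 297.5 world [461.797 -66.302] [76.248 43.125] 63.004974365234375
side px [283.225 216.264] A 265.0 world [532.168 -27.399] [59.078 55.209] 88.43896484375
side px [281.45 191.13] A 150.5 world [597.439 -93.355] [33.405 78.68 ] 47.1807861328125
```

```bash
cat >> h.py <<'E'
TIP=36.5
def down(az): # candidates for tool down closing along az -> nearest in joint space to now
    q0=bot.read_state()['joint_pos']; return q0,[ori(az,0,xs) for xs in (1,-1)]
def best(x,y,tip,az):
    q0,os=down(az); c=[]
    for o in os:
        q=bot.solve_ik([x,y,tip-TIP],o.as_quat())
        if q is not None: c.append((np.abs(np.array(q)-q0).max(),o))
    return min(c,key=lambda t:t[0])[1]
def pick(x,y,az,tip,op,dest,daz,dtip,rel,hi=150):
    o=best(x,y,hi,az); bot.move_gripper(op) if abs(bot.read_state()['width']-op)>4 else 0
    bot.move_ptp([x,y,hi-TIP],o.as_quat())
    bot.line_to([x,y,tip-TIP],velocity=150)
    bot.move_gripper(10,25); s=bot.read_state(); print('grip',s['t'],s['width'],s['contact_force'])
    bot.line_to([x,y,hi-TIP],velocity=250); s=bot.read_state(); print('lift',s['width'],s['finger_force'])
    if s['finger_force']<5: return False
    o=best(*dest,hi,daz); bot.move_ptp([*dest,hi-TIP],o.as_quat())
    bot.line_to([*dest,dtip-TIP],velocity=180)
    bot.move_gripper(rel); bot.line_to([*dest,hi-TIP],velocity=250); print('t',bot.read_state()['t']); return True
LB=np.array([430.,-281.]); u=np.array([np.cos(np.radians(-7.6)),np.sin(np.radians(-7.6))])
E
python3 - <<'E'
from h import *
g=cv2.cvtColor(np.load('pics/top_f.npy'),cv2.COLOR_RGB2GRAY)[190:236,260:312]
a=cv2.warpAffine(g,np.float32([[1,0,0],[0,1,0]]),(52,46)); 
S=8; A=cv2.resize(a.astype(np.float32),None,fx=S,fy=S,interpolation=cv2.INTER_CUBIC)
bst=[]
for th in range(0,60,3):
  for dx in range(-6,7,3):
    for dy in range(-6,7,3):
      t=np.radians(th+30+60*np.arange(6)); P=np.c_[531.5+dx+31.75*np.cos(t),-28.6+dy+31.75*np.sin(t),0*t+31]
      m=np.zeros(A.shape,np.uint8); cv2.fillPoly(m,[np.int32(((proj(P,'top')-[260,190])+.5)*S)],1)
      ring=cv2.dilate(m,np.ones((25,25)))-m
      bst.append((A[m>0].mean()-A[ring>0].mean(),th,dx,dy))
print(sorted(bst)[::-1][:5])
print(pick(463.3,-70.5,-26.1,9,60,LB+42*u,-7.6+90,25,42))
E
```

```text
[(np.float32(19.64537), 0, 0, 0), (np.float32(19.413315), 57, 0, 0), (np.float32(19.215652), 3, 0, 0), (np.float32(19.011093), 54, 0, 0), (np.float32(18.598251), 6, 0, 0)]
grip 38.525 29.86558147191135 [-1.925  1.662  4.391]
lift 30.059980217433136 24.999829530715942
t 42.0917
True
```

Run:
```python
from h import *
print(pick(602.5,-99,47.7,20,60,LB-42*u,-7.6+90,27,42))
np.save('pics/top_g.npy',bot.camera('top'))
print(pick(531.5,-28.6,-1,9,86,(450.7,330.5),-10.4,25,66))
```

```text
grip 45.1917 29.55232905096198 [-1.421  0.267  3.253]
lift 29.853595608459116 24.99971777200699
t 48.9083
True
grip 52.6667 54.62486635339347 [-0.804 -0.326  2.933]
lift 54.9841454206886 24.993838369846344
t 56.7333
True
```

Run:
```python
from h import *
bot.move_ptp([500,60,220],R.from_quat(bot.read_state()['eef_rot']).as_quat())
print(bot.read_state()['t'])
def blobs(n,c,z):
    im=bot.camera(n); h=cv2.cvtColor(im,cv2.COLOR_RGB2HSV); b=((h[...,1]<45)&(h[...,2]>70)).astype(np.uint8)
    m=np.zeros(b.shape,np.uint8); P=proj(np.array([[c[0]+i*95,c[1]+j*75,40] for i,j in ((1,1),(1,-1),(-1,-1),(-1,1))]),n); cv2.fillPoly(m,[np.int32(P)],1)
    k,_,st,ce=cv2.connectedComponentsWithStats(b*m)
    for i in range(1,k):
        if st[i,4]>40: print(n,st[i,4],ray(ce[i],z,n,1))
blobs('top',LB,30); blobs('side',LB,30); blobs('top',(450.7,330.5),25); blobs('side',(450.7,330.5),25)
```

```text
57.8667
top 434 [ 471.89  -285.057   30.   ]
top 436 [ 391.154 -273.78    30.   ]
side 677 [ 429.495 -276.343   30.   ]
top 689 [473.133 329.705  25.   ]
side 497 [451.344 331.13   25.   ]
```

Run:
```python
from plant import bot
print(bot.close_job())
```

```text
the job is handed in; nothing more can be done
None
```

I handed the job in at about 58 s: by the last camera check both bars are in the long box and the nut is in the square box, and the pot, last seen after I set it down, stands empty and upright where it stood; no verdict came back.

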